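Close the mould press by one turn

TASK

Close the mould press by exactly one turn: with the fingertips or the outside of the fingers, gently push the red hand wheel round by its upright black handle, clockwise as seen from above, until the handle has gone once all the way round and stands over the white index post again, and do not let it run on past the post. Only push the handle, do not pinch it, and leave the plaster mould in the press and the things on the table where they are.

Things in the scene. Friction and masses are not known exactly. Their poses are not given: they have to be found in the camera images.
- wheel (a joint): Angle (rad) of the level hand wheel on top of the green mould press. 0 as found, handle over the white index post; grows clockwise seen from above; 6.283 is one turn. No stop near 0 or 6.283: it can go too far. Dry friction (0.12 N m, about 2 N of push at the handle); does not coast, stays where left. A turn lowers the platen 8 mm, to about 1 mm above the mould.
- handle: The wheel's black handle, an upright round bar 18 mm in diameter, 60 mm tall, standing on the rim 65 mm from the wheel's axis and free to spin about its own axis. Origin at its centre, 178 mm above the table: top at 208 mm, foot at 148 mm. Nothing stands beside it above the rim's top (152 mm) except the screw stem on the wheel's axis.
- wheel_axis (a point): Point on the wheel's vertical axis at the height of the rim's top, 152 mm above the table; the press is fixed to the table. The rim is red, 144 mm in outside diameter; of its three spokes the one under the handle is white. A steel stem 12 mm in diameter stands on the axis, up to 184 mm above the table.
- index (a point): Top of the white index post, a small block 10 x 8 mm on one end of the green cross beam, just outside the wheel's rim: 88 mm from the wheel's axis and 145 mm above the table. The direction from the axis to it is where the handle starts and must end.
- mould: Cream two-part plaster mould, 61 x 66 x 65 mm, standing loose on the 14 mm base plate of the press under the platen. Origin at the centre of its underside. Not to be disturbed.
- bisque_cup: Off-white cup, 68 mm across, 76 mm tall, loose on the table. Origin at the centre of its underside. Bystander.
- clay_lump_1: Grey lump of clay, 39 x 66 x 26 mm, loose. Origin at the centre of its underside. Bystander.
- scraper: Scraper with a red handle, 44 x 200 x 18 mm, lying loose. Origin at the centre of its underside. Bystander.
- bolt_m12: Steel bolt standing on its head, 20 x 20 x 49 mm, loose. Origin at the centre of its underside. Bystander.
- pin_tin: Green tin box with its lid shut, 74 x 133 x 54 mm, loose. Origin at the centre of its underside. Bystander.
- slip_brush: Flat brush with a red handle, 39 x 202 x 12 mm, lying loose. Origin at the centre of its underside. Bystander.
Mind the look-alikes: they are no part of the job. Several things look just like the part that bears wheel: the one meant starts farthest from the robot's base.

How it is judged:
On the way, in this order (a step that is already met when the one before it is completed fails the run):
1. the handle is being pushed, more than a quarter and less than half a turn clockwise (value of joint wheel between 1.57 and 3.14 rad and contact force between anything else and handle above 0.2 N), for 0.05 s.
2. the handle is being pushed, more than five eighths of a turn clockwise (value of joint wheel above 3.93 rad and contact force between anything else and handle above 0.2 N), for 0.05 s.
At the end, for the whole second after the job is handed in: The wheel rests one full turn clockwise from where it was found, to within 0.15 rad (about 10 mm at the handle); the mould stands where it was to within 10 mm and the loose bystanders to within 20 mm (value of joint wheel between 6.133 and 6.433 rad and velocity of joint wheel between -0.05 and 0.05 rad/s and distance of mould from where it was at the start of the episode below 0.01 m and distance of each of bisque_cup, clay_lump_1, scraper, bolt_m12, pin_tin, slip_brush from where it was at the start of the episode below 0.02 m); the robot touches nothing.
It fails at once if the wheel runs more than 0.3 rad (20 mm at the handle) past one full turn (value of joint wheel above 6.583 rad).
It fails at once if the wheel is turned anticlockwise more than 0.3 rad past its start (value of joint wheel below -0.3 rad).
It fails at once if the handle is pinched or shoved: more than 30 N between fingers and handle (contact force between the fingers and handle above 30 N).
It fails at once if the mould is moved more than 10 mm, or tipped (distance of mould from where it was at the start of the episode above 0.01 m or angle between mould's own z axis and vertical above 0.15 rad).
It fails at once if a bystander is moved or lifted more than 20 mm (distance of any of bisque_cup, clay_lump_1, scraper, bolt_m12, pin_tin, slip_brush from where it was at the start of the episode above 0.02 m).
It also fails if it takes over 61 s, if anything falls off the work surface, if the arm or the gripper's body presses on something with over 40 N, if the wrist force passes 120 N, or if a joint passes its speed limit or range.

ROBOT

A 6-joint arm with a two-finger parallel gripper is mounted at the origin on a cart in front of the work surface, level with it; the furniture and walls round the work are solid. World frame = base frame: x ahead of the robot, y to its left, z up, the work surface at z = 0. Lengths are in m, angles in rad, forces in N, time in s.
With the tool pointing down it reaches from about 0.35 to 0.975 m from the base axis. Payload 17.4 kg.
Tool frame: the origin (TCP) lies at the very end of the fingers, on their centre line; the grasp point (between the pads) lies 19 mm behind it (r.grip_point_offset is the distance from the TCP to the grasp point, in m); z points along the fingers, y is the direction in which the jaws open and shut (so a half turn about z gives the same grasp; the last joint's range is limited). The gripper opens to 85 mm and grips with 20 to 120 N. Pads are 22 mm wide; open, the fingers measure 114 mm over their backs; the gripper's body (76 mm by 85 mm) begins 54 mm behind the grasp point. The pads swing forward as they close: fully open they stand 13 mm farther back than shut.
Start: joints at [-1.203, 0.116, 1.442, -0, 1.584, -0.038], TCP at [0.266, -0.62, 0.231] pointing down, gripper open.
Joint ranges: [-2.83, 2.83], [-0.83, 2.19], [0.07, 2.5], [-1.14, 4.28], [0.01, 3], [-2.97, 2.97]. Speed limits (rad/s): [1.89, 1.89, 2.22, 3.14, 3.14, 3.14].

INTERFACE

Orientations are given as a unit quaternion [w, x, y, z].
In Python, from workcell import r, claw, ik, get_state, cams, sign_off gives the robot as it stands. Calls block until the motion is done:
- r.movep(position, orientation): joint-space move of the TCP to a pose.
- r.servo_line(position, orientation=None, rate=0.15, contact_N=None): straight line of the TCP; orientation=None keeps the orientation; rate is the mean speed in m/s. With contact_N (N) it stops when the force on the tool has changed by that much, and returns True; else False.
- r.move_joints(angles): joint-space move.
- claw.command_gripper(opening, newtons=None): finger opening in m; newtons is the grip in N (None keeps the last); returns when the fingers have stopped.
- r.dwell(seconds).
- ik(position, orientation): joint angles nearest the present ones, or None.
- get_state(): the state.
- cams.read_camera(name): name is "side" or "top" or "wrist"; returns the picture (400x640x3 uint8, red, green, blue); there is no depth.
- cams.camera_params(name): a dict with "mtx" (3x3 intrinsics, pixels), "D" ([k1, k2, p1, p2, k3] as OpenCV has them; the pictures are not rectified), "camera_from_world" (4x4, takes a point from world to camera coordinates). Camera axes: x right, y down, z forward; pixel columns grow to the right and rows downward; lengths in m; the calibration is good to about 2 mm. A picture is of the moment at which its call begins: read the wrist's pose just before it. camera_params takes no time and is no camera call; for the wrist camera it gives the pose at the moment of the call.
A pose or a line that the arm cannot do raises r.MotionError and nothing moves.
- sign_off(): hands the job in, once; it reports no verdict.
The state is a dict: "t": time; "qpos": joint angles; "joint_velocities": joint speeds; "effort": joint torques, N m; "tcp_pos": TCP position; "eef_rot": TCP orientation; "force": force on the tool from outside, world axes, zero at the start; "moment": the same for the moment, N m; "gripper_width": finger opening in m.
Only numpy, scipy, OpenCV 4.12 (cv2) and the standard library are available. Lean on these libraries where they do the work, as an engineer would, in place of code of your own. Each camera call takes 0.05 s, during which the arm holds its last target.

## Working session

There is one attempt and no reset: what is moved stays moved. The work goes in short steps, each a Python script; the robot and the scene stay as the last script left them, time stands still between calls to the robot, and variables do not carry over. Pictures are saved under pics/ and viewed, and the job is handed in when it is done.

```bash
mkdir -p pics; python3 - <<'E'
from workcell import r, claw, ik, get_state, cams
import cv2
s=get_state();print(s['t'],s['tcp_pos'],s['eef_rot'],s['gripper_width'])
for n in("side","top"):
    cv2.imwrite(f"pics/{n}0.png",cams.read_camera(n)[:,:,::-1]);p=cams.camera_params(n);print(n,p)
E
```

```text
0.0 [ 0.26637488 -0.61999374  0.23053529] [-5.92260117e-04  9.79488463e-01  2.01499354e-01 -1.00632892e-04] 0.08542181759429322
side {'mtx': array([[375.52574838,   0.        , 323.28502758],
       [  0.        , 375.52574838, 186.83451568],
       [  0.        ,   0.        ,   1.        ]]), 'D': array([-0.07473961,  0.        ,  0.        ,  0.        ,  0.        ]), 'camera_from_world': array([[ 0.93198727, -0.36248494, -0.00209421, -0.55900803],
       [-0.18265488, -0.46461918, -0.86646766,  0.18462777],
       [ 0.31310847,  0.80791935, -0.49922881,  1.15039283],
       [ 0.        ,  0.        ,  0.        ,  1.        ]])}
top {'mtx': array([[365.82560861,   0.        , 317.25614735],
       [  0.        , 365.82560861, 194.53123586],
       [  0.        ,   0.        ,   1.        ]]), 'D': array([-0.0277772,  0.       ,  0.       ,  0.       ,  0.       ]), 'camera_from_world': array([[-0.01030859, -0.99987829, -0.011711  , -0.07394929],
       [-0.99492185,  0.01142873, -0.09999952,  0.57541803],
       [ 0.10012119,  0.01062067, -0.99491856,  1.19490038],
       [ 0.        ,  0.        ,  0.        ,  1.        ]])}
```

View pics/side0.png

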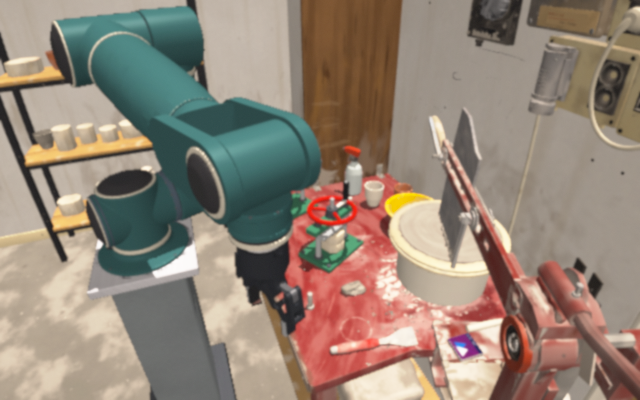

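View pics/top0.png

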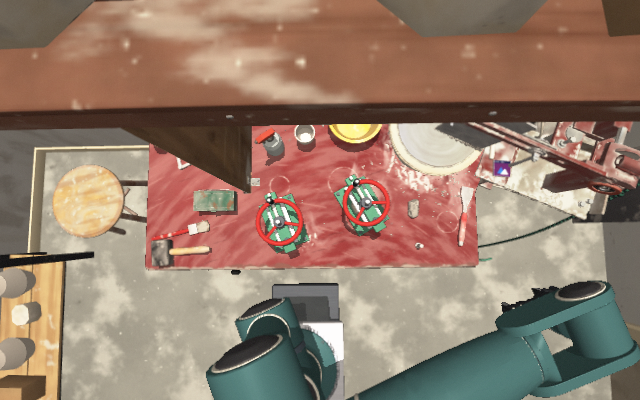

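```bash
cat > h.py <<'E'
import numpy as np, cv2
from workcell import r, claw, ik, get_state, cams, sign_off
def ray(p,uv):
    uv=cv2.undistortPoints(np.array([[uv]],float),p['mtx'],p['D'])[0,0]
    T=np.array(p['camera_from_world']);R=T[:3,:3];t=T[:3,3]
    return -R.T@t, R.T@np.array([uv[0],uv[1],1])
def atz(p,uv,z):
    c,d=ray(p,uv);return c+d*(z-c[2])/d[2]
def proj(p,X):
    T=p['camera_from_world'];X=np.atleast_2d(X).astype(float)
    return cv2.projectPoints(X,cv2.Rodrigues(T[:3,:3])[0],T[:3,3],p['mtx'],p['D'])[0][:,0]
E
python3 - <<'E'
from h import *
p=cams.camera_params("top");
for uv in [(279,222),(366,207),(271,199),(354,183)]: print(uv,atz(p,uv,.152))
im=cv2.imread('pics/top0.png')
cv2.imwrite('pics/top0c.png',cv2.resize(im[160:260,240:400],None,fx=5,fy=5,interpolation=cv2.INTER_CUBIC))
im=cv2.imread('pics/side0.png')
cv2.imwrite('pics/side0c.png',cv2.resize(im[150:290,270:430],None,fx=4,fy=4,interpolation=cv2.INTER_CUBIC))
E
```

```text
(279, 222) [0.48099756 0.03358428 0.152     ]
(366, 207) [ 0.52298563 -0.22694316  0.152     ]
(271, 199) [0.55023593 0.05767642 0.152     ]
(354, 183) [ 0.59576717 -0.19254162  0.152     ]
```

View pics/top0c.png

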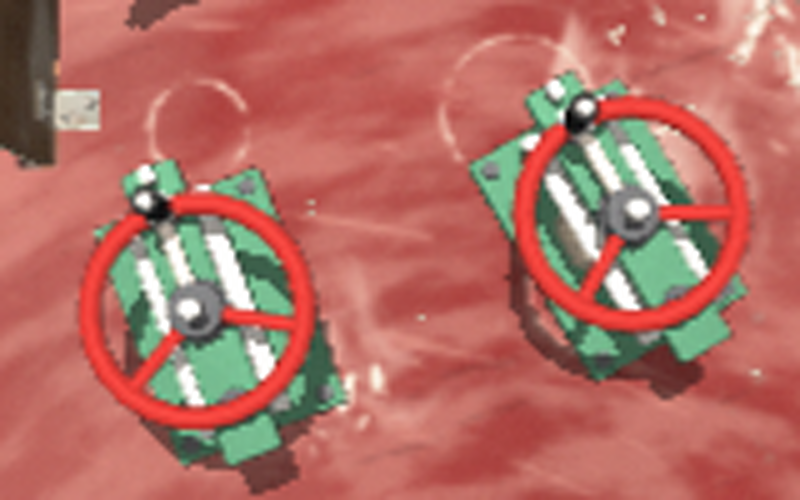

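View pics/side0c.png

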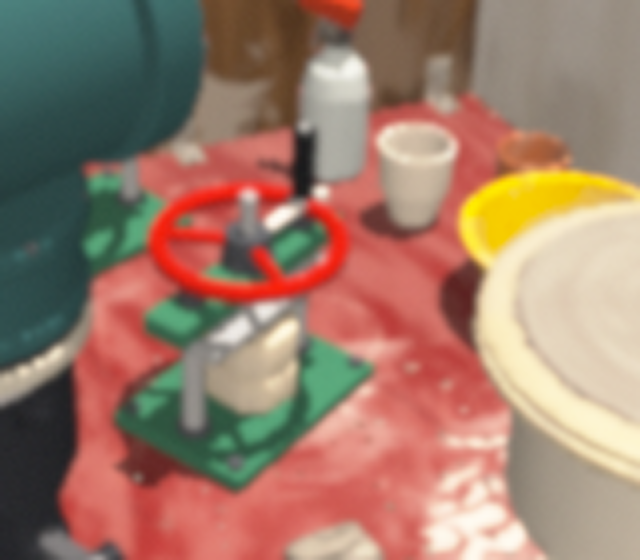

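```bash
python3 - <<'E'
from h import *
from scipy.optimize import least_squares
im=cv2.imread('pics/top0.png').astype(int);p=cams.camera_params("top")
m=((im[:,:,2]>190)&(im[:,:,1]<75)&(im[:,:,0]<75)).astype(np.uint8)
m[:,:335]=0;m[:170]=0;m[:,400:]=0;m[235:]=0
c=max(cv2.findContours(m,cv2.RETR_EXTERNAL,cv2.CHAIN_APPROX_NONE)[0],key=len)
e=cv2.fitEllipse(cv2.convexHull(c));print(e)
for z in(.146,.148):print(atz(p,e[0],z))
q=cams.camera_params("side")
A=atz(p,e[0],.147)
hc=lambda x,y:((x+.5)/5-.5+240,(y+.5)/5-.5+160)
H=atz(p,hc(583,106),.208);H2=atz(p,hc(555,90),.145);
for P in(H,H2):
    d=(P-A)[:2];print(P,np.hypot(*d),np.arctan2(d[1],d[0]))
print('side proj axis152,top184,handle top, index',proj(q,[[A[0],A[1],.152],[A[0],A[1],.184],H,H2]))
# handle foot/top predictions in crop for theta from top cam
s=get_state()
E
```

```text
((365.85662841796875, 202.27365112304688), (45.987754821777344, 46.64145278930664), 118.38199615478516)
[ 0.53763266 -0.2275793   0.146     ]
[ 0.53747707 -0.22733488  0.148     ]
[ 0.59467663 -0.19387027  0.208     ] 0.06626440505302567 0.5315391784330522
[ 0.61333172 -0.18320369  0.145     ] 0.08775246559313594 0.5285689697339088
side proj axis152,top184,handle top, index [[331.83440416 208.25202335]
 [331.94268481 198.60269505]
 [345.98291164 181.90081187]
 [349.61813947 197.56720746]]
```

```bash
cat >> h.py <<'E'
from scipy.spatial.transform import Rotation as Ro
A=np.array([.5375,-.2275]);TH=.53;RAD=.065
# tool z down, tool y along tangent at TH
t=np.array([np.sin(TH),-np.cos(TH),0]); 
def mk(s):
    y=s*t;z=np.array([0,0,-1.]);x=np.cross(y,z)
    q=Ro.from_matrix(np.c_[x,y,z]).as_quat();return q[[3,0,1,2]]
def pos(phi,z,rad=RAD): # phi: clockwise angle of finger from index
    a=TH-phi;return np.array([A[0]+rad*np.cos(a),A[1]+rad*np.sin(a),z])
E
python3 - <<'E'
from h import *
for s in(1,-1):
    o=mk(s)
    print(s,ik(pos(-.85,.3),o))
E
```

```text
1 [-3.33803983e-01 -1.14445067e-01  1.56210140e+00 -4.44089210e-16
  1.69393632e+00  7.06992344e-01]
-1 [-3.33803983e-01 -1.14445067e-01  1.56210140e+00 -4.44089210e-16
  1.69393632e+00 -2.43460031e+00]
```

```bash
python3 - <<'E'
from h import *
o=mk(1)
claw.command_gripper(0.0)
s=get_state();P=s['tcp_pos'];r.servo_line([P[0],P[1],.32],rate=.2)
r.movep(pos(-.85,.32),o)
print(get_state()['t'],get_state()['tcp_pos'],get_state()['gripper_width'])
cv2.imwrite('pics/w1.png',cams.read_camera("wrist")[:,:,::-1]);cv2.imwrite('pics/s1.png',cams.read_camera("side")[:,:,::-1])
E
```

```text
3.4 [ 0.5497125  -0.16442286  0.3198752 ] 0.00010990170304778326
```

View pics/w1.png

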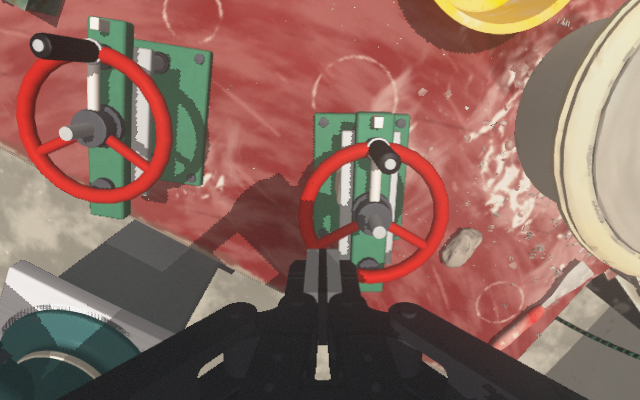

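View pics/s1.png

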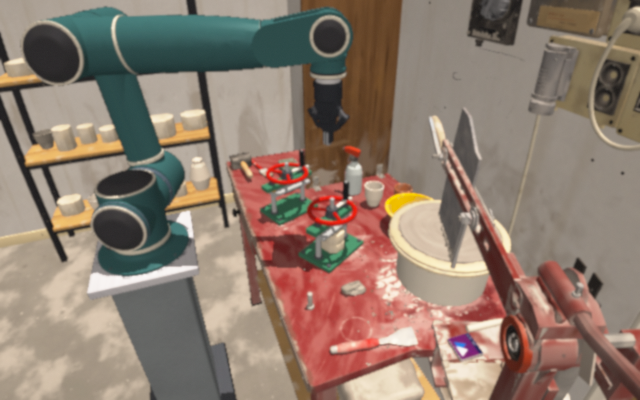

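```bash
python3 - <<'E'
from h import *
print(r.servo_line(pos(-.85,.168),rate=.12,contact_N=8))
f0=get_state()['force']
for phi in np.arange(-.75,1.8,.15):
    r.servo_line(pos(phi,.168),rate=.05)
    s=get_state();f=np.array(s['force'])-f0
    a=TH-phi;tt=np.array([np.sin(a),-np.cos(a)]);rr=np.array([np.cos(a),np.sin(a)])
    print(round(s['t'],2),round(phi,2),'tan %.2f rad %.2f z %.2f'%(f[:2]@tt,f[:2]@rr,f[2]))
    if np.linalg.norm(f)>15:break
cv2.imwrite('pics/w2.png',cams.read_camera("wrist")[:,:,::-1]);cv2.imwrite('pics/s2.png',cams.read_camera("side")[:,:,::-1])
E
```

```text
False
5.2 -0.75 tan -0.58 rad 0.41 z 0.23
5.54 -0.6 tan -0.69 rad 0.24 z 0.49
5.88 -0.45 tan -0.87 rad 0.32 z -0.09
6.22 -0.3 tan -0.64 rad 0.95 z 0.85
6.57 -0.15 tan 0.09 rad 0.65 z 0.92
6.91 0.0 tan -0.39 rad 0.62 z 1.53
7.25 0.15 tan -0.79 rad -0.69 z 1.35
7.59 0.3 tan -0.36 rad 0.38 z 1.14
7.93 0.45 tan -1.08 rad 1.52 z 0.17
8.28 0.6 tan -0.17 rad -0.25 z 0.19
8.62 0.75 tan -0.19 rad -0.00 z 0.06
8.96 0.9 tan -0.59 rad 0.19 z 0.52
9.3 1.05 tan -0.95 rad -0.98 z -0.58
9.64 1.2 tan -0.19 rad -0.08 z -0.86
9.98 1.35 tan -0.24 rad 0.59 z 0.69
10.32 1.5 tan 1.48 rad -0.38 z -0.31
10.67 1.65 tan 0.22 rad -0.22 z -0.34
```

View pics/w2.png

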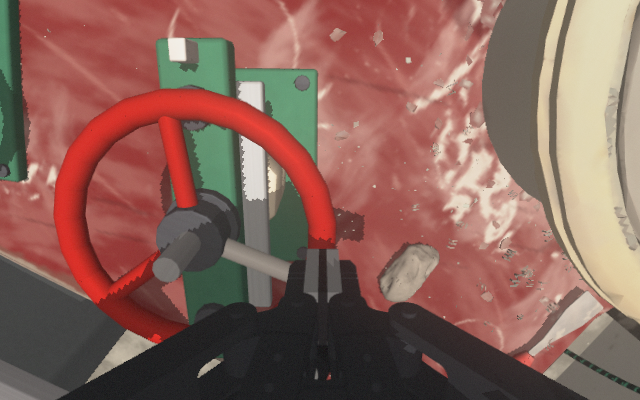

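View pics/s2.png

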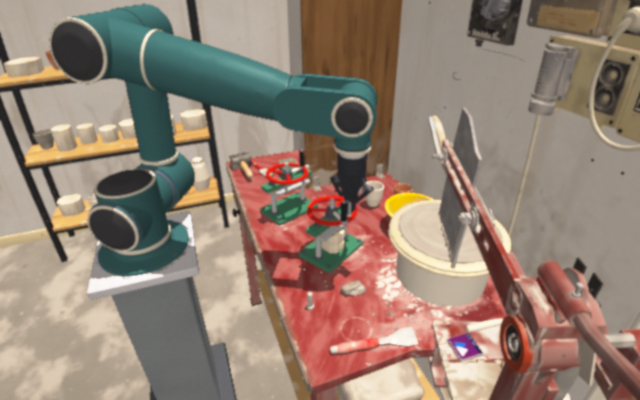

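```bash
python3 - <<'E'
from h import *
for phi in np.append(np.arange(1.8,5.5,.15),5.55):
    r.servo_line(pos(phi,.168),rate=.05)
    f=np.linalg.norm(get_state()['force'])
    if f>20:print('F',phi,f);break
print(phi,get_state()['t'],f)
cv2.imwrite('pics/w3.png',cams.read_camera("wrist")[:,:,::-1]);cv2.imwrite('pics/s3.png',cams.read_camera("side")[:,:,::-1])
im=cv2.imread('pics/s3.png')
cv2.imwrite('pics/s3c.png',cv2.resize(im[150:290,270:430],None,fx=4,fy=4,interpolation=cv2.INTER_CUBIC))
E
```

```text
5.55 19.65 2.230247689844516
```

View pics/w3.png

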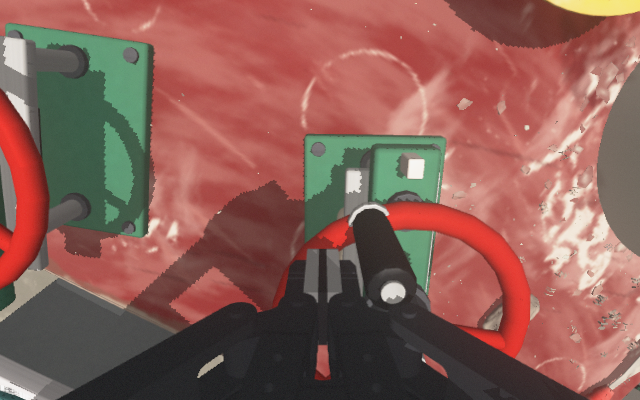

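View pics/s3c.png

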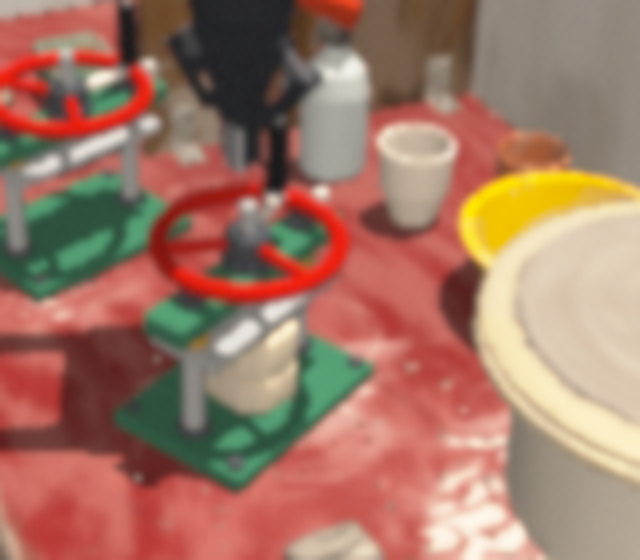

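```bash
python3 - <<'E'
from h import *
p=cams.camera_params("wrist");q=cams.camera_params("side")
for uv,z in [((393,292),.208),((415,168),.145),((370,213),.152)]:
    P=atz(p,uv,z);d=P[:2]-A;print(P,np.hypot(*d),'phi',TH-np.arctan2(d[1],d[0]))
for ph in(-.5,-.4,-.3,-.2,0): print(ph,4*(proj(q,pos(ph,.178,.065))[0]-[270,150]), proj(p,pos(ph,.208))[0])
E
```

```text
[ 0.57929404 -0.17923889  0.208     ] 0.0638425892732273 phi -0.32708737810862654
[ 0.6136318  -0.18302626  0.145     ] 0.08817008965909869 phi 0.0013032365432457116
[ 0.58514966 -0.17465869  0.152     ] 0.07115261351332958 phi -0.3070150740656097
-0.5 [260.88595141 155.40694275] [360.8351185  300.84012959]
-0.4 [269.59361492 156.36570614] [378.59870316 293.57458437]
-0.3 [278.11545662 157.75912186] [397.22470659 287.73195977]
-0.2 [286.37755192 159.57730681] [416.42208639 283.42862681]
0 [301.83237536 164.43250567] [455.27894931 279.74125858]
```

```bash
python3 - <<'E'
from h import *
for phi in (-.6,-.46): r.servo_line(pos(phi,.168),rate=.04)
cv2.imwrite('pics/w4.png',cams.read_camera("wrist")[:,:,::-1])
p=cams.camera_params("wrist")
print(get_state()['t'],[(ph,proj(p,pos(ph,.208))[0].round(1)) for ph in(-.2,-.1,0,.1)])
E
```

```text
20.5417 [(-0.2, array([370.2, 309.2])), (-0.1, array([389.2, 306.7])), (0, array([408.2, 305.8])), (0.1, array([427.1, 306.4]))]
```

View pics/w4.png

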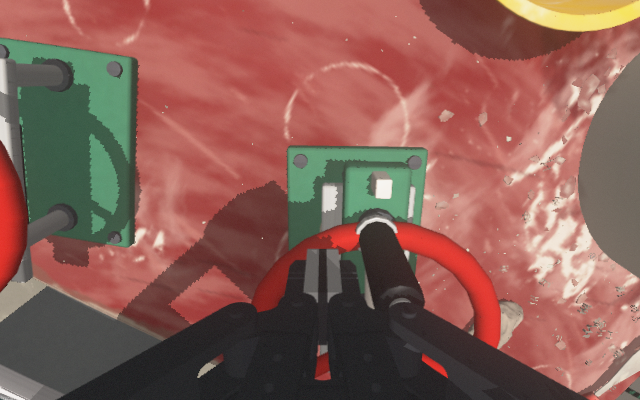

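```bash
python3 - <<'E'
from h import *
r.servo_line(pos(-.42,.168),rate=.02)
r.servo_line(pos(-.8,.168),rate=.06)
r.servo_line(pos(-.8,.33),rate=.15)
cv2.imwrite('pics/w5.png',cams.read_camera("wrist")[:,:,::-1])
p=cams.camera_params("wrist")
print([(ph,proj(p,pos(ph,.208))[0].round(1)) for ph in(-.2,-.1,0,.1)], 'foot',[(ph,proj(p,pos(ph,.152))[0].round(1)) for ph in(-.1,0,.1)])
r.movep([.3,-.55,.33],mk(1))
cv2.imwrite('pics/t6.png',cams.read_camera("top")[:,:,::-1]);cv2.imwrite('pics/s6.png',cams.read_camera("side")[:,:,::-1])
a=cv2.imread('pics/top0.png')[160:260,310:410];b=cv2.imread('pics/t6.png')[160:260,310:410]
cv2.imwrite('pics/cmp.png',cv2.resize(np.hstack([a,b]),None,fx=4,fy=4,interpolation=cv2.INTER_CUBIC))
print(get_state()['t'])
E
```

```text
[(-0.2, array([368. , 165.7])), (-0.1, array([376.6, 164.5])), (0, array([385.2, 164.1])), (0.1, array([393.7, 164.5]))] foot [(-0.1, array([367.7, 150.8])), (0, array([374.9, 150.5])), (0.1, array([382. , 150.9]))]
24.45
```

View pics/w5.png

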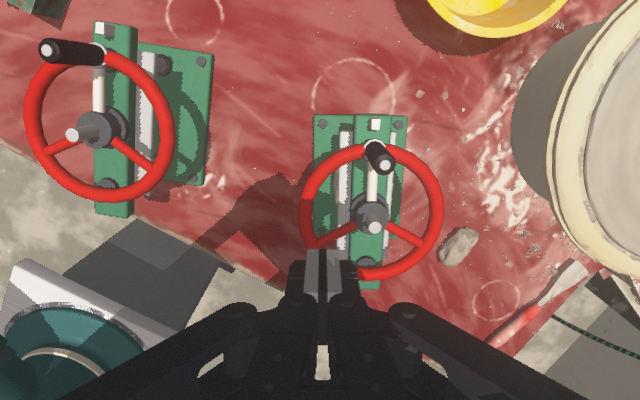

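View pics/cmp.png

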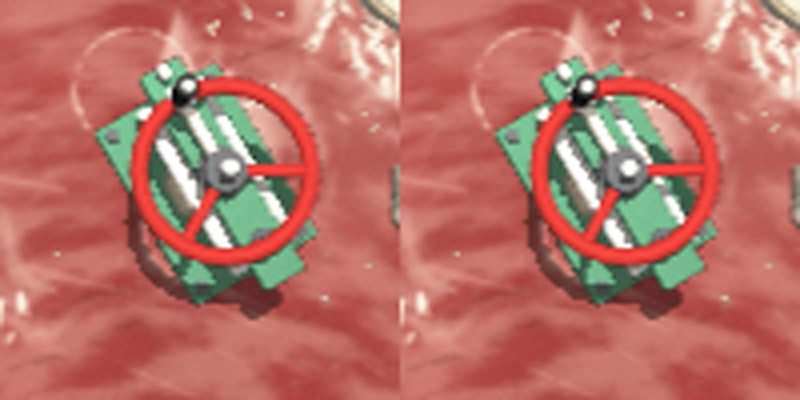

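View pics/t6.png

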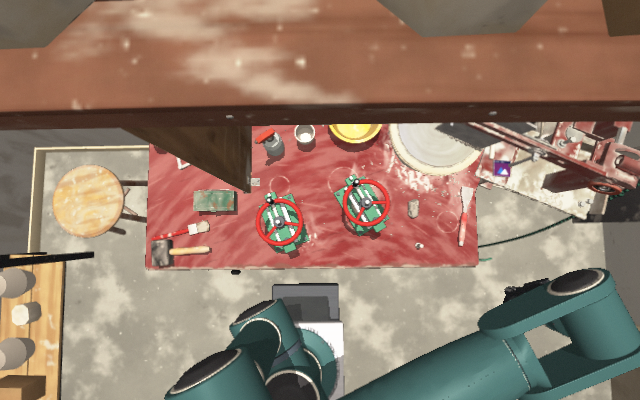

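View pics/s6.png

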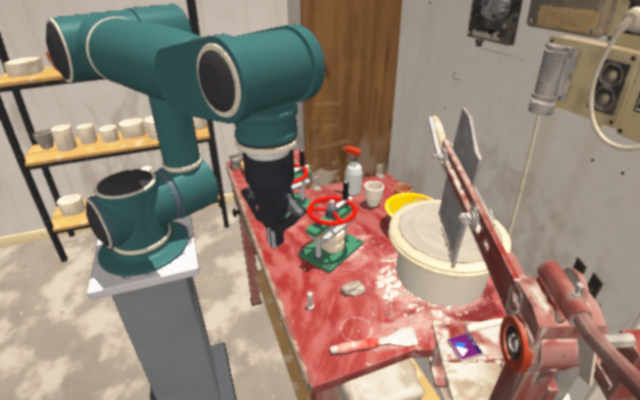

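```bash
python3 -c "
from h import *
print(sign_off())"
```

```text
the job is handed in; nothing more can be done
None
```

I turned the hand wheel of the farther press (axis at about x 0.54, y −0.23 m) one full turn clockwise. I pushed its handle from behind with the closed fingers, then backed off, lifted clear, moved away and handed the job in at about 24.5 s.

- **Wheel angle:** the before and after top pictures show the handle back beside the white post to within about a pixel. I put that at about 0.05 rad or less, against the 0.15 rad allowed. The last wrist picture agrees, reading within about 0.07 rad (the top of the handle at pixel 382,165 against 385,164 expected).
- **Push force:** the tool readings stayed low and noisy, about 2 N wherever I printed them. I checked them only at the end of each short push and set no contact stop while pushing; my own abort limits (15–20 N) never triggered.
- **Mould and bystanders:** the mould and the loose things looked unmoved in the final side and top pictures. I judged this by eye and did not measure it.

No check failed or disagreed with another. The hand-in gave no verdict.

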